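# Gauge the height of a bedded bronze bar

### The job

Swing the arm of the height gauge round until its foot stands over the middle of the rectangular bronze bar, then lower the spindle gently by its knob until the sprung foot rests on the bar and is pressed in by about 4 mm, half of its travel, and let go so that the gauge stays there. The finds are fragile: the foot must press on nothing but the bar, and must never be driven in to its stop.

Things in the scene. Friction and masses are not known exactly. Their poses are not given: they have to be found in the camera images.
- column_foot (a point): the foot of the gauge's fixed upright steel column (30 mm thick, its top 212 mm above the work surface), on the column's axis, on top of the grey steel base plate (12 mm thick, 270 x 360 mm). The gauge's arm swings about this vertical axis and holds the spindle upright 150 mm from it; the arm's top is at most 192 mm above the work surface.
- gauge_arm (a joint): swing of the light-metal arm about the column, rad, -1.35 to 1.35. Growing values swing its end clockwise seen from above, from the robot's right (-y) to its left (+y); at 0 it points along the plate's middle line, roughly at the robot. It starts parked on the left, beyond all three foam blocks. A light friction (0.15 N m, about 1 N at the knob) keeps it where it is left.
- knob_centre (a point): the centre (half-way up) of the upright round black knob on top of the gauge's spindle, 30 mm in diameter and 40 mm tall, the thing to take hold of from above. Below it is the 14 mm steel spindle, which does not turn in the arm. The knob goes down with the spindle and round with the arm; at its lowest its underside is still 13 mm above the arm.
- gauge_spindle (a joint): how far the spindle has been slid down through the arm's end, m, 0 (fully up) to 0.065; it starts between 0 and 0.012. A steady sliding friction of 8 N holds it where it is left, also against the foot's spring. It weighs 250 g with the foot: moving it down slowly takes about 5.5 N (10.5 N up), less when standing still, plus the foot's spring once it has landed.
- gauge_foot (a joint): how far the sprung foot has been pushed up into the spindle, m, 0 (hanging free) to 0.008 (its stop). The spring pushes back with 2 N at once on contact and 0.8 N more for each mm (5.2 N at 4 mm).
- foot_tip (a point): the centre of the underside of the gauge's flat round foot (18 mm in diameter), straight below the knob: 190 mm below the knob's centre while the foot hangs free; 100 mm above the work surface when the spindle is fully up.
- bar_nest_top (a point): the centre of the top face (42 mm above the work surface) of the white foam block, 62 x 62 x 30 mm, fixed on the base plate, in which the bar is bedded. The bar, of dull green-brown bronze with a flat level top 44 x 26 mm, is fixed in the block's middle and stands out of it by 6 to 30 mm: how far is for the gauge to find out. It lies within 10 mm of the foot's circle about the column.
- disc_nest_top (a point): the centre of the top face of a like foam block that holds a round flat-topped bronze disc (38 mm in diameter), up to 30 mm proud; not to be touched. The order of the three blocks round the column varies. With the spindle as it starts, the foot passes over all three finds, at least 16 mm clear.
- dome_nest_top (a point): the centre of the top face of the third foam block, which holds a round domed bronze boss (42 mm in diameter), up to 30 mm proud; not to be touched.

How it is judged:
On the way:
1. the foot hangs free over the middle of the bar, within 12 mm of it to the side (horizontal distance between foot_tip and bar_nest_top below 0.012 m and value of joint gauge_foot below 0.001 m), for 0.2 s.
At the end, for the whole second after the job is handed in: the foot rests on the bar, within 12 mm to the side of the middle of its block, pushed in by 2 to 6 mm (about 4 mm), the spindle is at rest and the knob has been let go (horizontal distance between foot_tip and bar_nest_top below 0.012 m and value of joint gauge_foot between 0.002 and 0.006 m and velocity of joint gauge_spindle between -0.002 and 0.002 m/s); the robot touches nothing.
It fails at once if the foot is driven in to its stop (more than 7.5 mm) (value of joint gauge_foot above 0.0075 m).
It fails at once if the foot is pressed in by anything other than the bar (value of joint gauge_foot above 0.001 m and horizontal distance between foot_tip and bar_nest_top above 0.022 m).
It also fails if it takes over 64 s, if anything falls off the work surface, if the arm or the gripper's body presses on something with over 40 N, if the wrist force passes 120 N, or if a joint passes its speed limit or range.

### The arm

A 7-joint arm with a two-finger parallel gripper is mounted at the origin on the work surface. World frame = base frame: x ahead of the robot, y to its left, z up, the work surface at z = 0. Lengths are in m, angles in rad, forces in N, time in s.
With the tool pointing down it reaches from about 0.4 to 0.9 m from the base axis. Payload 5.6 kg.
Tool frame: the origin (TCP) lies between the finger pads; the fingertips stand 14 mm ahead of it and the grasp point (between the pads) lies 5 mm behind it; x points along the fingers, y is the direction in which the jaws open and shut, and the axes are right-handed (so a half turn about x gives the same grasp; the last joint's range is limited). The gripper opens to 92 mm and grips with 3 to 60 N. Pads are 20 mm wide; open, the fingers measure 128 mm over their backs; the gripper's body (75 mm by 189 mm) begins 69 mm behind the grasp point.
Start: joints at [1.212, 0.468, -0.012, 1.603, 0.006, 1.071, -0.056], TCP at [0.202, -0.618, 0.229] pointing down, gripper open.
Joint ranges: [-2.53, 2.53], [-0.31, 2.02], [-1.57, 1.55], [0.28, 2.44], [-1.29, 4.43], [0.15, 1.84], [-2.92, 2.92]. Speed limits (rad/s): [2.57, 2.57, 3.14, 3.14, 3.14, 3.14, 3.14].

### API

Orientations are given as a 3x3 rotation matrix whose columns are the frame's x, y, z axes.
In Python, from cell import ctrl gives the robot as it stands.
- The arm moves only by the tool play_rows, never from a script. Its argument "commands" is one flat list of numbers, 5 for each row, row after row: the finger opening in cm, from 0 to 9.19, then the shift along the world's x, y, z in cm, then the turn about the world's z in degrees. In form: [grip, dx, dy, dz, turn, grip, dx, dy, dz, turn, ...]. A call has 1 to 5 rows; each row shifts and turns the commanded pose from where the row before left it; what a row does not reach is not made up. A row lasts 1/8 s, in which the tool goes at most 62.5 mm and 10.7 degrees, less where a joint would pass 70% of its speed; a pose out of reach is approached as far as the arm can. A call is refused whole if a number of a shift passes 6.25 or a number of a turn 10.7, either way. A call with a gripper value outside its range is refused whole. The fingers move at their own pace and stop on an object; "squeeze" is the grip in N (left out, the last holds). Time passes only in rows, so rows that do not move let the fingers close. It gives the time, the measured TCP pose, the force and the opening at its end, in the units of the state.
- ctrl.observe(): the state, without advancing time (a new reading comes with each control period).
- ctrl.snapshot(name): name is "scene" or "top" or "wrist"; returns a dict with "pixels" (420x560x3 uint8, blue, green, red), "range_z" (420x560 float32, m along the optical axis (not along the pixel's ray), 0 where there is no reading), "K" (3x3 intrinsics, pixels), "k1" (the pictures are not rectified: a ray, as slopes to the right and down, at radius r is drawn at 1 + k1 r^2 times it, then the intrinsics apply), "cam_to_world" (4x4, takes a point from camera to world coordinates). Camera axes: x right, y down, z forward; pixel columns grow to the right and rows downward; lengths in m; the calibration is good to about 2 mm. A picture is of the moment at which its call begins.
- ctrl.job_done(): hands the job in, once; it reports no verdict.
The state is a dict: "clock": time; "qpos": joint angles; "dq": joint speeds; "tau": joint torques, N m; "tool_pos": TCP position; "orientation": TCP orientation; "force": force on the tool from outside, world axes, zero at the start; "wrist_torque": the same for the moment, N m; "gripper_width": finger opening in m.
Only numpy, scipy, OpenCV 4.12 (cv2) and the standard library are available. Lean on these libraries where they do the work, as an engineer would, in place of code of your own. Each camera call takes 0.05 s, during which the arm holds its last target.

## Working session

There is one attempt and no reset: what is moved stays moved. The work goes in short steps, Python scripts to look and compute and a tool call to move; the robot and the scene stay as the last step left them, time stands still between calls to the robot, and variables do not carry over. Pictures are saved under pics/ and viewed, and the job is handed in when it is done.

Besides the shell and the picture viewer there is one more tool, called by a JSON object that holds its "op" and its "data", one argument or row to a line. play_rows: Moves the arm, as the interface text tells. Its arguments: {"type":"object","properties":{"commands":{"type":"array"},"squeeze":{"type":"number"}},"required":["commands"]}

```bash
mkdir -p pics; ls
python3 - <<'E'
from cell import ctrl
import cv2
import numpy as np
s=ctrl.observe(); print({k:np.round(v,3).tolist() for k,v in s.items()})
for n in ["scene","top"]:
    d=ctrl.snapshot(n); cv2.imwrite(f"pics/{n}0.png",d["pixels"]); np.savez(f"{n}0.npz",**d)
    print(n,d["K"].tolist(),d["k1"],np.round(d["cam_to_world"],3).tolist())
E
```

```text
pics
{'clock': 0.0, 'qpos': [1.212, 0.468, -0.012, 1.604, 0.006, 1.071, -0.056], 'dq': [0.0, -0.001, -0.001, 0.001, 0.001, 0.002, -0.001], 'tau': [-0.0, -52.057, -0.012, -24.374, -0.057, 0.017, 0.0], 'tool_pos': [0.202, -0.617, 0.228], 'orientation': [[-0.001, 0.311, -0.951], [0.002, -0.951, -0.311], [-1.0, -0.002, 0.0]], 'force': [0.018, 0.028, -0.506], 'wrist_torque': [0.016, -0.01, 0.029], 'gripper_width': 0.092}
scene [[465.18207372632577, 0.0, 283.48985318548733], [0.0, 465.18207372632577, 207.52862698913702], [0.0, 0.0, 1.0]] 0.023089996740818346 [[0.151, 0.712, -0.686, 1.022], [0.988, -0.1, 0.114, -0.07], [0.012, -0.695, -0.719, 0.714], [0.0, 0.0, 0.0, 1.0]]
top [[400.87230967310666, 0.0, 287.88251461241344], [0.0, 400.87230967310666, 212.78081552709307], [0.0, 0.0, 1.0]] -0.0469844753325742 [[0.007, -0.989, 0.15, 0.464], [-0.998, -0.015, -0.055, 0.027], [0.057, -0.149, -0.987, 0.816], [0.0, 0.0, 0.0, 1.0]]
```

View pics/scene0.png

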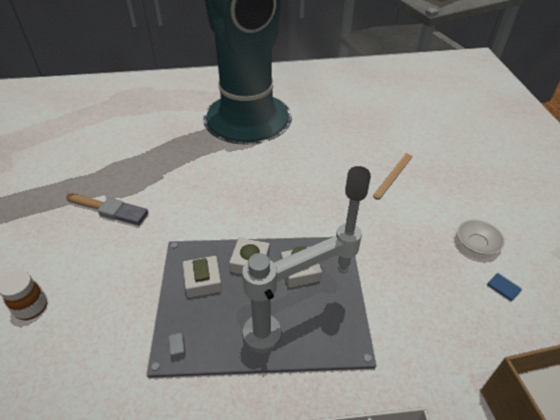

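View pics/top0.png

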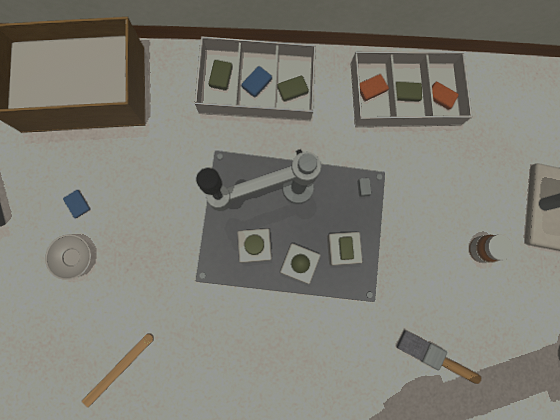

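The top view shows the bar's block at about px (346,248), the disc or dome blocks at (254,245) and (300,263), the column top at (307,165) and the knob at (208,181). Next I'll measure them.

```bash
cat > h.py <<'E'
import numpy as np, cv2
def rays(d,uv):
    uv=np.atleast_2d(np.asarray(uv,float)); K=d["K"]; k1=float(d["k1"])
    # k1 radial: cv2 model is the same (1+k1 r^2)
    return cv2.undistortPoints(uv.reshape(-1,1,2),K,np.array([k1,0,0,0,0.])).reshape(-1,2)
def atz(d,uv,z):
    n=rays(d,uv); T=d["cam_to_world"]; D=np.c_[n,np.ones(len(n))]@T[:3,:3].T; o=T[:3,3]
    return o+D*((z-o[2])/D[:,2])[:,None]
def cloud(d):
    h,w=d["range_z"].shape; v,u=np.mgrid[:h,:w]
    n=rays(d,np.c_[u.ravel(),v.ravel()]); z=d["range_z"].ravel(); T=d["cam_to_world"]
    P=(np.c_[n,np.ones(len(n))]*z[:,None])@T[:3,:3].T+T[:3,3]; P[z==0]=np.nan
    return P.reshape(h,w,3)
E
python3 - <<'E'
import numpy as np,cv2
from h import *
for n in ["top","scene"]:
    d=dict(np.load(n+"0.npz")); P=cloud(d); bgr=d["pixels"].astype(int)
    print(n)
    X=P.reshape(-1,3); C=bgr.reshape(-1,3); hsv=cv2.cvtColor(d["pixels"],cv2.COLOR_BGR2HSV).reshape(-1,3)
    reg=(X[:,0]>.3)&(X[:,0]<.7)&(abs(X[:,1])<.3)
    def st(nm,m):
        p=X[m]; 
        if len(p): print(nm,len(p),"med",np.round(np.median(p,0),4),"mid",np.round((np.percentile(p,2,axis=0)+np.percentile(p,98,axis=0))/2,4),"ext",np.round(np.ptp(p,axis=0),4))
    print('z hist',np.histogram(X[reg,2],bins=np.arange(-.01,.3,.01)))
    st("coltop",reg&(X[:,2]>.204)&(X[:,2]<.22)&(C.sum(1)>250))
    st("dark high",reg&(X[:,2]>.24)&(C.sum(1)<150))
    st("knobtop",reg&(X[:,2]>.295))
    foam=reg&(X[:,2]>.035)&(X[:,2]<.05)&(C.min(1)>140)
    m=foam.reshape(420,560).astype(np.uint8); k,l,s,c=cv2.connectedComponentsWithStats(m)
    for i in range(1,k):
        if s[i,4]>60: print(s[i]); st("foam",(l==i).ravel())
    plate=reg&(X[:,2]>.006)&(X[:,2]<.018)
    st("plate",plate)
d=dict(np.load("top0.npz"));cv2.imwrite("pics/topz.png",cv2.resize(d["pixels"][140:310,190:390],None,fx=4,fy=3.5,interpolation=2)[:600,:800])
E
```

```text
top
z hist (array([27772, 11771, 11939,   515,   949,  1848,   135,   314,    20,
          19,    18,    16,     3,     0,     0,     0,    40,   125,
         390,   972,   276,   129,   191,    12,     6,     0,     0,
           0,    24,    43]), array([-0.01,  0.  ,  0.01,  0.02,  0.03,  0.04,  0.05,  0.06,  0.07,
        0.08,  0.09,  0.1 ,  0.11,  0.12,  0.13,  0.14,  0.15,  0.16,
        0.17,  0.18,  0.19,  0.2 ,  0.21,  0.22,  0.23,  0.24,  0.25,
        0.26,  0.27,  0.28,  0.29]))
coltop 266 med [ 0.6369 -0.0363  0.2104] mid [ 0.6371 -0.0367  0.2102] ext [0.0284 0.0286 0.0069]
dark high 489 med [0.582  0.1012 0.3066] mid [0.5836 0.1024 0.2922] ext [0.0288 0.0284 0.0389]
knobtop 456 med [0.5842 0.1022 0.3068] mid [0.5849 0.1029 0.3025] ext [0.031  0.0307 0.0155]
[240 230  30  31 278]
foam 278 med [0.5006 0.0419 0.0408] mid [0.5149 0.0473 0.0406] ext [0.0582 0.0561 0.0077]
[332 234  30  30 148]
foam 148 med [ 0.4942 -0.1186  0.0404] mid [ 0.512  -0.1305  0.0405] ext [0.0566 0.0575 0.0065]
[282 248  36  35 378]
foam 378 med [ 0.4705 -0.0363  0.0407] mid [ 0.4784 -0.0386  0.
[... 662 characters left out ...]
84  0.213 ] mid [0.6213 0.0215 0.2124] ext [0.0701 0.1615 0.0113]
dark high 214 med [0.5995 0.1005 0.2851] mid [0.5921 0.1008 0.2913] ext [0.0273 0.0261 0.0396]
knobtop 442 med [0.5932 0.0999 0.3087] mid [0.5882 0.101  0.3033] ext [0.0302 0.03   0.0164]
[230 238  39  27 388]
foam 388 med [ 0.4769 -0.0556  0.0432] mid [ 0.4794 -0.0429  0.0431] ext [0.0629 0.0733 0.0061]
[183 256  37  32 562]
foam 562 med [ 0.5214 -0.1309  0.0432] mid [ 0.5162 -0.1315  0.0432] ext [0.064  0.062  0.0061]
[290 264  31  14 155]
foam 155 med [0.5431 0.0592 0.0432] mid [0.5411 0.051  0.0434] ext [0.0226 0.0555 0.0062]
plate 19697 med [ 0.6055 -0.0652  0.0133] mid [ 0.5566 -0.0365  0.0131] ext [0.3998 0.5957 0.012 ]
```

View pics/topz.png

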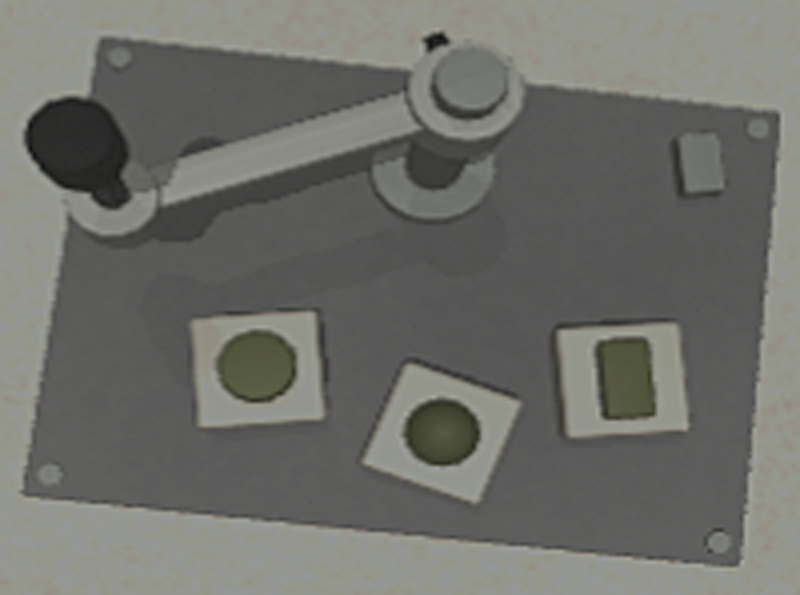

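Run:
```python
import numpy as np,cv2
from h import *
for n in ["top","scene"]:
    d=dict(np.load(n+"0.npz")); P=cloud(d); X=P.reshape(-1,3); C=d["pixels"].reshape(-1,3).astype(int)
    print(n)
    # plate dz calibration
    # knob top face
    m=(X[:,2]>.299)&(X[:,0]>.5)&(X[:,0]<.7)&(abs(X[:,1]-.1)<.05); zt=np.percentile(X[m,2],70); 
    m&=X[:,2]>zt-.004; c,r=cv2.minEnclosingCircle(X[m,:2].astype(np.float32)); print("knob",np.round(zt,4),np.round(c,4),round(r,4),np.round(X[m].mean(0),4))
    # column top
    m=(X[:,2]>.206)&(X[:,2]<.218)&(np.hypot(X[:,0]-.638,X[:,1]+.037)<.03); c,r=cv2.minEnclosingCircle(X[m,:2].astype(np.float32)); print("col",np.round(c,4),round(r,4),np.round(X[m].mean(0),4),m.sum())
    # bar block: everything above 0.035 around
    for nm,c0 in [("bar",(.513,-.131)),("dome",(.479,-.04)),("disc",(.514,.048))]:
        near=(np.hypot(X[:,0]-c0[0],X[:,1]-c0[1])<.055)&(X[:,2]>.036)&(X[:,2]<.085)
        hull=cv2.minAreaRect(X[near,:2].astype(np.float32)); print(nm,"block",np.round(hull[0],4),np.round(hull[1],4),round(hull[2],1))
        g=near&(C[:,1]-C[:,0]>12)&(X[:,2]>.044)
        if g.sum()>5:
            zz=np.percentile(X[g,2],[5,25,50,75,95]); t=g&(X[:,2]>zz[2]-.003); r=cv2.minAreaRect(X[t,:2].astype(np.float32))
            print("  find n",g.sum(),"z",np.round(zz,4),np.round(r[0],4),np.round(r[1],4),np.round(X[t].mean(0),4))
    pl=(X[:,0]>.55)&(X[:,0]<.6)&(X[:,1]>-.15)&(X[:,1]<-.08); print("plate z",np.round(np.median(X[pl,2]),4))
```

```text
top
knob 0.3074 [0.5852 0.1029] 0.0156 [0.5851 0.1026 0.3069]
col [ 0.6371 -0.0363] 0.015 [ 0.6366 -0.0362  0.2103] 278
bar block [ 0.5136 -0.1183] [0.0621 0.0832] 3.8
  find n 280 z [0.0469 0.0483 0.0491 0.0499 0.0512] [ 0.5138 -0.1293] [0.0425 0.0248] [ 0.5136 -0.1291  0.0492]
dome block [ 0.4841 -0.0398] [0.0621 0.0617] 69.2
  find n 225 z [0.0444 0.0462 0.0478 0.0495 0.0511] [ 0.4835 -0.0404] [0.0311 0.0298] [ 0.4838 -0.0396  0.0482]
disc block [0.5185 0.0497] [0.0621 0.0619] 5.3
  find n 300 z [0.0604 0.0618 0.0628 0.0639 0.0649] [0.5182 0.0491] [0.034  0.0355] [0.5179 0.0492 0.0629]
plate z 0.0105
scene
knob 0.3096 [0.588  0.1011] 0.016 [0.589  0.101  0.3091]
col [ 0.6388 -0.0384] 0.0155 [ 0.6408 -0.0389  0.2124] 356
bar block [ 0.5152 -0.1195] [0.0643 0.0855] 2.9
  find n 293 z [0.049  0.051  0.0519 0.0527 0.0537] [ 0.5164 -0.1314] [0.044  0.0244] [ 0.5172 -0.1313  0.0519]
dome block [ 0.4854 -0.0422] [0.0626 0.0624] 69.8
  find n 187 z [0.0461 0.0488 0.0506 0.0521 0.0538] [ 0.4848 -0.044 ] [0.0276 0.0301] [ 0.487  -0.0431  0.0511]
disc block [0.5198 0.0471] [0.0638 0.062 ] 5.0
  find n 59 z [0.0638 0.0648 0.0657 0.0662 0.0674] [0.5081 0.0418] [0.0107 0.0284] [0.5086 0.043  0.0656]
plate z 0.0133
```

{"op": "play_rows", "data": {
  "commands": [9, 1.5, 2.5, 3.5, 5, 9, 2.4, 4.5, 3.5, 6, 9, 2.4, 4.5, 3, 6, 9, 2.4, 4.5, 3, 6, 9, 2.4, 4.5, 0, 6]
}}

```text
clock: 0.72
tool_pos: [0.3142, -0.412, 0.3609]
orientation: [[0.003, 0.735, -0.678], [-0.004, -0.678, -0.735], [-1.0, 0.005, 0.001]]
force: [0.0, -0.3, -0.3]
gripper_width: 0.0899
```

{"op": "play_rows", "data": {
  "commands": [9, 2.4, 4.5, 0, 6, 9, 2.4, 4.5, 0, 6, 9, 2.4, 4.5, 0, 6, 9, 2.4, 4.5, 0, 6, 9, 2.4, 4.5, 0, 6]
}}

```text
clock: 1.35
tool_pos: [0.4332, -0.1863, 0.3585]
orientation: [[-0.0, 0.975, -0.22], [-0.0, -0.22, -0.975], [-1.0, -0.0, 0.0]]
force: [1.1, 0.3, -0.5]
gripper_width: 0.0904
```

{"op": "play_rows", "data": {
  "commands": [9, 2.5, 4.6, 0, 6, 9, 2.5, 4.6, 0, 6, 9, 2.5, 4.6, 0, 6, 9, 2.5, 4.6, 0, 6, 9, 2.5, 4.6, 0, 5]
}}

```text
clock: 1.98
tool_pos: [0.5583, 0.0433, 0.3583]
orientation: [[-0.0, 0.96, 0.28], [-0.0, 0.28, -0.96], [-1.0, -0.0, 0.0]]
force: [0.5, -0.8, -0.9]
gripper_width: 0.0901
```

{"op": "play_rows", "data": {
  "commands": [9, 2.5, 4.4, 0, 4, 9, 0.2, 1, 0, 0, 9, 0, 0, 0, 0, 9, 0, 0, 0, 0]
}}

```text
clock: 2.48
tool_pos: [0.5846, 0.0942, 0.3585]
orientation: [[-0.0, 0.94, 0.341], [-0.001, 0.341, -0.94], [-1.0, -0.001, 0.001]]
force: [0.1, 0.5, -0.1]
gripper_width: 0.0901
```

Run:
```python
from cell import ctrl
import cv2, numpy as np
from h import *
s=ctrl.observe(); print(s["clock"],s["tool_pos"],s["qpos"],s["force"]); R=s["orientation"]; print(np.degrees(np.arctan2(R[1][1],R[0][1])))
for n in ["wrist","top"]:
    d=ctrl.snapshot(n); cv2.imwrite(f"pics/{n}1.png",d["pixels"]); np.savez(n+"1.npz",**d)
```

```text
2.475 [0.58457012 0.09420501 0.35853522] [ 0.31764059  0.35730848 -0.70156323  1.55308638  0.23660494  1.31832293
 -0.06424751] [ 0.09339671  0.45399799 -0.13395882]
19.940256175452177
```

View pics/wrist1.png

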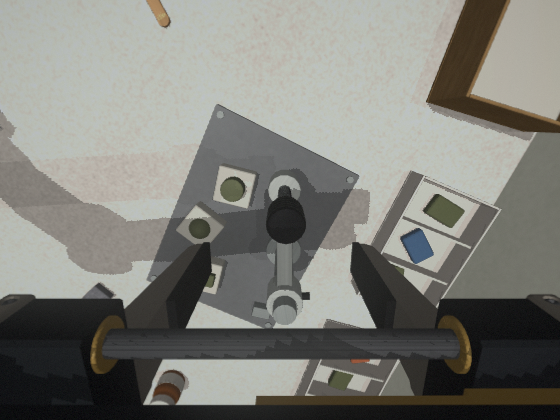

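The wrist view shows the knob at about (286,220), central between the fingers at (210,…) and (352,…). I'll check its position with this camera.

Run:
```python
import numpy as np,cv2
from h import *
for n in ["wrist1","top1"]:
    d=dict(np.load(n+".npz")); X=cloud(d).reshape(-1,3)
    m=(X[:,2]>.295)&(X[:,2]<.32)&(np.hypot(X[:,0]-.587,X[:,1]-.102)<.025)
    if m.sum()<20: print(n,m.sum()); continue
    zt=np.percentile(X[m,2],70); m&=X[:,2]>zt-.004; c,r=cv2.minEnclosingCircle(X[m,:2].astype(np.float32)); print(n,"knob",np.round(zt,4),np.round(c,4),round(r,4),m.sum())
    m=(X[:,2]>.2)&(X[:,2]<.218)&(np.hypot(X[:,0]-.638,X[:,1]+.037)<.03)
    if m.sum()>20: c,r=cv2.minEnclosingCircle(X[m,:2].astype(np.float32)); print("col",np.round(c,4),round(r,4),np.round(np.median(X[m],0),4),m.sum())
```

```text
wrist1 knob 0.3086 [0.5858 0.1019] 0.015 1120
col [ 0.6375 -0.0385] 0.0154 [ 0.6362 -0.0354  0.2116] 507
top1 0
```

{"op": "play_rows", "data": {
  "commands": [9, 0.15, 0.8, -1, 0, 9, 0, 0, -2.5, 0, 9, 0, 0, -2.5, 0, 9, 0, 0, -1.5, 0, 9, 0, 0, 0, 0]
}}

```text
clock: 3.2
tool_pos: [0.5858, 0.1039, 0.2825]
orientation: [[-0.002, 0.939, 0.343], [-0.0, 0.343, -0.939], [-1.0, -0.002, -0.001]]
force: [0.1, -0.6, 0.4]
gripper_width: 0.0897
```

{"op": "play_rows", "data": {
  "commands": [5, 0, 0, 0, 0, 4, 0, 0, 0, 0, 3.4, 0, 0, 0, 0, 2.8, 0, 0, 0, 0, 2, 0, 0, 0, 0],
  "squeeze": 20
}}

```text
clock: 3.82
tool_pos: [0.5864, 0.1041, 0.2837]
orientation: [[0.0, 0.939, 0.343], [-0.0, 0.343, -0.939], [-1.0, 0.0, 0.0]]
force: [-0.5, 0.4, 0.3]
gripper_width: 0.0423
```

{"op": "play_rows", "data": {
  "commands": [2, 0, 0, 0, 0, 2, 0, 0, 0, 0, 2, 0, 0, 0, 0]
}}

```text
clock: 4.2
tool_pos: [0.5862, 0.1041, 0.2835]
orientation: [[-0.0, 0.939, 0.343], [-0.0, 0.343, -0.939], [-1.0, -0.0, -0.0]]
force: [-1.2, -0.8, -0.3]
gripper_width: 0.0294
```

Run:
```python
import numpy as np
c=np.array([.6377,-.038]); a=np.radians(np.r_[109.9,109.9+2.1,109.9+2.1+5*np.arange(1,22)]); p=c+.151*np.c_[np.cos(a),np.sin(a)]
q=np.round(p*100,1)  # cumulative rounding
for i in range(len(a)-1): print(i+1,np.round(np.diff(np.round(p*100,2),axis=0)[i],2),np.round(p[i+1],4),np.round(np.degrees(a[i+1]),1))
```

```text
1 [-0.52 -0.2 ] [0.5811 0.102 ] 112.0
2 [-1.2  -0.55] [0.5691 0.0965] 117.0
3 [-1.14 -0.64] [0.5577 0.0901] 122.0
4 [-1.09 -0.75] [0.5468 0.0826] 127.0
5 [-1.01 -0.84] [0.5367 0.0742] 132.0
6 [-0.94 -0.92] [0.5273 0.065 ] 137.0
7 [-0.86 -1.  ] [0.5187 0.055 ] 142.0
8 [-0.76 -1.08] [0.5111 0.0442] 147.0
9 [-0.67 -1.13] [0.5044 0.0329] 152.0
10 [-0.57 -1.19] [0.4987 0.021 ] 157.0
11 [-0.46 -1.23] [0.4941 0.0087] 162.0
12 [-0.35 -1.27] [ 0.4906 -0.004 ] 167.0
13 [-0.24 -1.3 ] [ 0.4882 -0.017 ] 172.0
14 [-0.13 -1.31] [ 0.4869 -0.0301] 177.0
15 [-0.01 -1.32] [ 0.4868 -0.0433] 182.0
16 [ 0.1  -1.31] [ 0.4878 -0.0564] 187.0
17 [ 0.22 -1.3 ] [ 0.49   -0.0694] 192.0
18 [ 0.33 -1.27] [ 0.4933 -0.0821] 197.0
19 [ 0.44 -1.25] [ 0.4977 -0.0946] 202.0
20 [ 0.55 -1.2 ] [ 0.5032 -0.1066] 207.0
21 [ 0.64 -1.14] [ 0.5096 -0.118 ] 212.0
22 [ 0.75 -1.09] [ 0.5171 -0.1289] 217.0
```

{"op": "play_rows", "data": {
  "commands": [2, -0.5, -0.2, 0, 2, 2, -1.2, -0.55, 0, 5, 2, -1.15, -0.65, 0, 5]
}}

```text
clock: 4.58
tool_pos: [0.5573, 0.0902, 0.2836]
orientation: [[0.0, 0.845, 0.535], [0.0, 0.535, -0.845], [-1.0, 0.0, -0.0]]
force: [0.6, 0.5, 0.2]
gripper_width: 0.0295
```

```bash
cat > st.py <<'E'
from cell import ctrl
import numpy as np
s=ctrl.observe(); p=s["tool_pos"]; R=s["orientation"]
print(s["clock"],np.round(p,4),"F",np.round(s["force"],1),"M",np.round(s["wrist_torque"],2),"w",s["gripper_width"],"yaw",round(np.degrees(np.arctan2(R[1][1],R[0][1])),1),"q7",round(s["qpos"][6],2),"r",np.hypot(p[0]-.6377,p[1]+.038),"ang",np.degrees(np.arctan2(p[1]+.038,p[0]-.6377))%360)
E
python3 st.py
```

```text
4.575 [0.5573 0.0902 0.2836] F [0.6 0.5 0.2] M [-0.07 -0.28 -0.09] w 0.029469574882743002 yaw 32.3 q7 0.11 r 0.15127315843191966 ang 122.09451087761866
```

{"op": "play_rows", "data": {
  "commands": [2, -1.05, -0.75, 0, 5, 2, -1, -0.85, 0, 5, 2, -0.95, -0.9, 0, 5, 2, -0.85, -1, 0, 5, 2, -0.75, -1.1, 0, 5]
}}

```text
clock: 5.2
tool_pos: [0.5106, 0.0445, 0.2835]
orientation: [[-0.001, 0.539, 0.842], [0.0, 0.842, -0.539], [-1.0, -0.0, -0.001]]
force: [-2.2, 1.2, 1.0]
gripper_width: 0.0299
```

{"op": "play_rows", "data": {
  "commands": [2, -0.65, -1.15, 0, 5, 2, -0.55, -1.2, 0, 5, 2, -0.45, -1.25, 0, 5, 2, -0.35, -1.25, 0, 5, 2, -0.25, -1.3, 0, 5]
}}

```text
clock: 5.82
tool_pos: [0.4874, -0.0171, 0.2835]
orientation: [[-0.003, 0.133, 0.991], [-0.0, 0.991, -0.133], [-1.0, -0.001, -0.003]]
force: [-4.1, 1.3, 2.6]
gripper_width: 0.0296
```

```bash
python3 st.py
```

```text
5.825 [ 0.4874 -0.0171  0.2835] F [-4.1  1.3  2.6] M [ 0.26  0.68 -0.14] w 0.029562058532999824 yaw 82.4 q7 1.2 r 0.15171697976003257 ang 172.0838762761416
```

{"op": "play_rows", "data": {
  "commands": [2, -0.2, -1.3, 0, 5, 2, -0.05, -1.3, 0, 5, 2, 0.1, -1.3, 0, 5, 2, 0.2, -1.3, 0, 5, 2, 0.3, -1.3, 0, 5]
}}

```text
clock: 6.45
tool_pos: [0.4923, -0.0827, 0.2835]
orientation: [[-0.0, -0.298, 0.955], [-0.0, 0.955, 0.298], [-1.0, -0.0, -0.001]]
force: [0.2, 1.7, -1.2]
gripper_width: 0.0296
```

```bash
python3 st.py
```

```text
6.45 [ 0.4923 -0.0827  0.2835] F [ 0.2  1.7 -1.2] M [ 0.29 -0.36 -0.11] w 0.02964921482409635 yaw 107.3 q7 1.72 r 0.15211357057653194 ang 197.10635503856358
```

{"op": "play_rows", "data": {
  "commands": [2, 0.45, -1.25, 0, 5, 2, 0.55, -1.2, 0, 5, 2, 0.65, -1.15, 0, 5, 2, 0.75, -1.1, 0, 5, 2, 0, 0, 0, 0]
}}

```text
clock: 7.08
tool_pos: [0.5166, -0.1302, 0.2835]
orientation: [[-0.001, -0.602, 0.798], [-0.0, 0.798, 0.602], [-1.0, 0.0, -0.001]]
force: [-2.6, -1.0, 1.6]
gripper_width: 0.0297
```

```bash
python3 st.py
python3 - <<'E'
from cell import ctrl
import cv2, numpy as np
for n in ["wrist","top","scene"]:
    d=ctrl.snapshot(n); cv2.imwrite(f"pics/{n}2.png",d["pixels"]); np.savez(n+"2.npz",**d)
a=cv2.imread("pics/scene2.png");b=cv2.imread("pics/top2.png")
cv2.imwrite("pics/c2.png",np.hstack([cv2.resize(a[150:390,130:390],(400,370)),cv2.resize(b[130:310,190:390],(400,370))]))
E
```

```text
7.075 [ 0.5166 -0.1302  0.2835] F [-2.6 -1.   1.6] M [-0.3   0.31  0.14] w 0.02968213633656121 yaw 127.0 q7 2.08 r 0.1522075971322048 ang 217.28960114107616
```

View pics/c2.png

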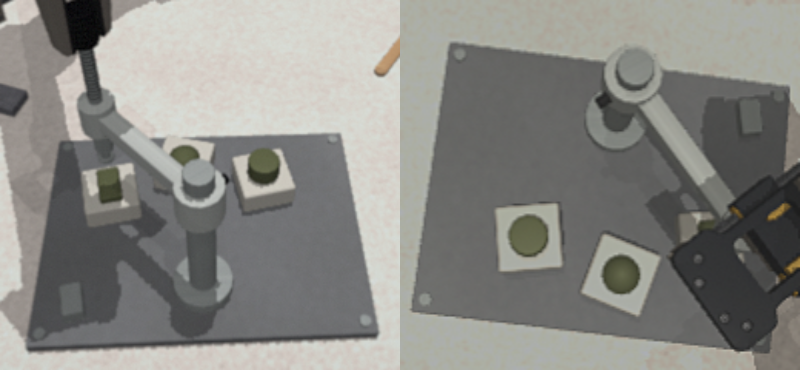

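View pics/wrist2.png

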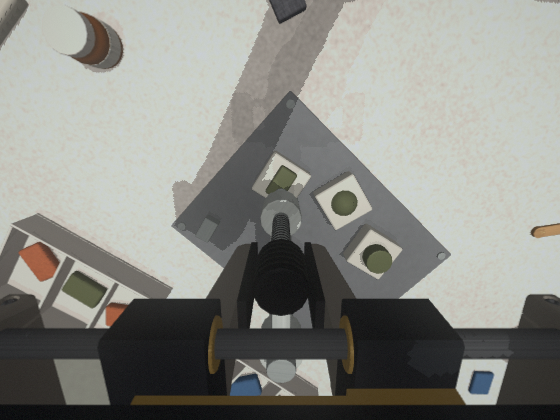

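The scene crop shows the foot just above the bar, with no finger in the way. Now to measure the offset in the same camera.

Run:
```python
import numpy as np,cv2
from h import *
d=dict(np.load("scene2.npz")); P=cloud(d); X=P.reshape(-1,3)
m=(np.hypot(X[:,0]-.517,X[:,1]+.13)<.025)&(X[:,2]>.085)&(X[:,2]<.150)
uv=np.argwhere(m.reshape(420,560))
print(m.sum(), uv.min(0),uv.max(0))
for z in np.arange(.09,.15,.006):
    k=m&(abs(X[:,2]-z)<.003); 
    if k.sum(): print(round(z,3),k.sum(),"xmax",np.round(X[k,0].max(),4),"y",np.round([X[k,1].min(),X[k,1].max()],4),"xmed",np.round(np.median(X[k],0),4))
cv2.imwrite("pics/f2.png",cv2.resize(d["pixels"][200:300,170:250],None,fx=7.5,fy=6,interpolation=2))
d=dict(np.load("wrist2.npz")); X=cloud(d).reshape(-1,3);C=d["pixels"].reshape(-1,3).astype(int)
near=(np.hypot(X[:,0]-.514,X[:,1]+.131)<.045)&(X[:,2]>.036)&(X[:,2]<.085)
r=cv2.minAreaRect(X[near,:2].astype(np.float32));print("wrist block",r,np.median(X[near,2]))
g=near&(C[:,1]-C[:,0]>12)&(X[:,2]>.046); print(g.sum(),np.median(X[g],0))
```

```text
168 [237 185] [255 204]
0.096 1 xmax 0.5241 y [-0.1251 -0.1251] xmed [ 0.5241 -0.1251  0.0981]
0.102 43 xmax 0.5277 y [-0.1359 -0.1195] xmed [ 0.523  -0.1277  0.1034]
0.108 17 xmax 0.5237 y [-0.1356 -0.1224] xmed [ 0.523  -0.1273  0.1081]
0.114 1 xmax 0.5251 y [-0.1249 -0.1249] xmed [ 0.5251 -0.1249  0.1151]
0.12 29 xmax 0.5282 y [-0.1372 -0.119 ] xmed [ 0.526  -0.1274  0.1202]
0.126 28 xmax 0.529 y [-0.1382 -0.1202] xmed [ 0.5263 -0.1278  0.1264]
0.132 25 xmax 0.5289 y [-0.1372 -0.1197] xmed [ 0.5263 -0.1293  0.1325]
0.138 21 xmax 0.5288 y [-0.1365 -0.1222] xmed [ 0.5269 -0.1284  0.1373]
0.144 2 xmax 0.5285 y [-0.1281 -0.1266] xmed [ 0.5284 -0.1274  0.1423]
wrist block ((0.5146139860153198, -0.13191449642181396), (0.06188990920782089, 0.062064770609140396), 4.348147869110107) 0.04247067616585898
450 [ 0.50848417 -0.13490524  0.05062946]
```

View pics/f2.png

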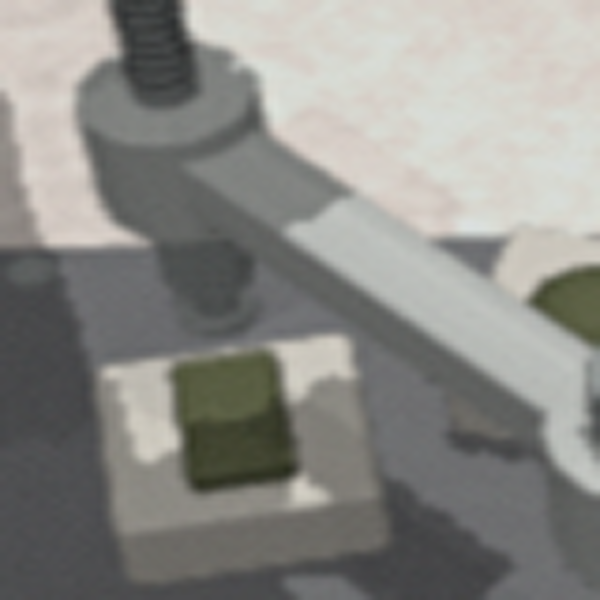

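The foot is about 4 mm from the bar's middle, mostly radial, and hangs free. I expect contact at a TCP z of about 0.2355. I'll lower 38 mm first.

{"op": "play_rows", "data": {
  "commands": [2, 0, 0, 0, 0, 2, 0, 0, -0.3, 0, 2, 0, 0, -0.5, 0, 2, 0, 0, -0.5, 0, 2, 0, 0, -0.5, 0],
  "squeeze": 35
}}

```text
clock: 7.85
tool_pos: [0.5162, -0.1296, 0.2658]
orientation: [[-0.001, -0.603, 0.798], [-0.001, 0.798, 0.603], [-1.0, -0.0, -0.002]]
force: [-5.6, -2.9, 5.8]
gripper_width: 0.0292
```

{"op": "play_rows", "data": {
  "commands": [2, 0, 0, -0.5, 0, 2, 0, 0, -0.5, 0, 2, 0, 0, -0.5, 0, 2, 0, 0, -0.5, 0, 2, 0, 0, 0, 0]
}}

```text
clock: 8.48
tool_pos: [0.5162, -0.1296, 0.2453]
orientation: [[-0.001, -0.603, 0.798], [-0.001, 0.798, 0.603], [-1.0, 0.0, -0.001]]
force: [-3.1, -1.9, -0.3]
gripper_width: 0.0291
```

```bash
python3 st.py
python3 - <<'E'
from cell import ctrl
import cv2, numpy as np
from h import *
d=ctrl.snapshot("scene"); np.savez("scene3.npz",**d)
cv2.imwrite("pics/f3.png",cv2.resize(d["pixels"][200:300,170:250],None,fx=7.5,fy=6,interpolation=2))
X=cloud(d).reshape(-1,3)
E
```

```text
8.475 [ 0.5162 -0.1296  0.2453] F [-3.1 -1.9 -0.3] M [-0.61  0.48 -0.02] w 0.02913807564995726 yaw 127.1 q7 2.05 r 0.15217199562530326 ang 217.00505559728802
```

View pics/f3.png

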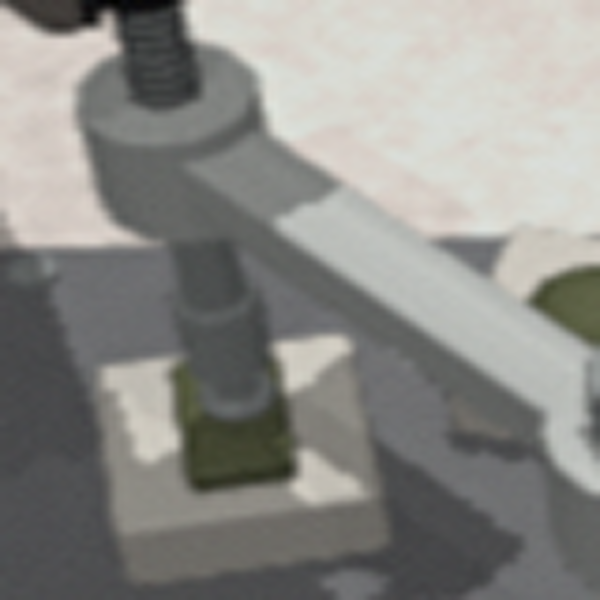

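The picture shows the foot a little above the bar top (about (235,405) in the crop), with the bar well centred under it. Going on more slowly.

{"op": "play_rows", "data": {
  "commands": [2, 0, 0, -0.15, 0, 2, 0, 0, -0.15, 0, 2, 0, 0, -0.15, 0, 2, 0, 0, -0.1, 0, 2, 0, 0, -0.1, 0]
}}

```text
clock: 9.15
tool_pos: [0.5162, -0.1296, 0.2395]
orientation: [[-0.001, -0.603, 0.798], [-0.001, 0.798, 0.603], [-1.0, 0.0, -0.002]]
force: [-5.6, -3.3, 6.8]
gripper_width: 0.0292
```

{"op": "play_rows", "data": {
  "commands": [2, 0, 0, -0.1, 0]
}}

```text
clock: 9.28
tool_pos: [0.5162, -0.1296, 0.2385]
orientation: [[-0.001, -0.603, 0.798], [-0.001, 0.798, 0.603], [-1.0, 0.0, -0.002]]
force: [-6.4, -3.5, 5.7]
gripper_width: 0.0294
```

{"op": "play_rows", "data": {
  "commands": [2, 0, 0, -0.1, 0]
}}

```text
clock: 9.4
tool_pos: [0.5162, -0.1296, 0.2375]
orientation: [[-0.001, -0.603, 0.798], [-0.001, 0.798, 0.603], [-1.0, 0.0, -0.002]]
force: [-5.3, -2.2, 5.3]
gripper_width: 0.0292
```

{"op": "play_rows", "data": {
  "commands": [2, 0, 0, -0.1, 0]
}}

```text
clock: 9.52
tool_pos: [0.5162, -0.1296, 0.2364]
orientation: [[-0.001, -0.603, 0.798], [-0.001, 0.798, 0.603], [-1.0, 0.0, -0.002]]
force: [-5.9, -1.9, 5.4]
gripper_width: 0.0298
```

{"op": "play_rows", "data": {
  "commands": [2, 0, 0, -0.1, 0]
}}

```text
clock: 9.65
tool_pos: [0.5162, -0.1296, 0.2356]
orientation: [[-0.001, -0.603, 0.798], [-0.001, 0.798, 0.603], [-1.0, 0.0, -0.002]]
force: [-6.2, -2.7, 8.3]
gripper_width: 0.0295
```

{"op": "play_rows", "data": {
  "commands": [2, 0, 0, -0.1, 0]
}}

```text
clock: 9.78
tool_pos: [0.5162, -0.1296, 0.2348]
orientation: [[-0.001, -0.603, 0.798], [-0.001, 0.798, 0.603], [-1.0, -0.0, -0.002]]
force: [-7.1, -3.6, 8.6]
gripper_width: 0.0291
```

{"op": "play_rows", "data": {
  "commands": [2, 0, 0, -0.1, 0]
}}

```text
clock: 9.9
tool_pos: [0.5162, -0.1296, 0.2339]
orientation: [[-0.002, -0.603, 0.798], [-0.001, 0.798, 0.603], [-1.0, -0.0, -0.002]]
force: [-7.2, -2.9, 9.7]
gripper_width: 0.0295
```

{"op": "play_rows", "data": {
  "commands": [2, 0, 0, -0.1, 0]
}}

```text
clock: 10.02
tool_pos: [0.5162, -0.1296, 0.233]
orientation: [[-0.002, -0.603, 0.798], [-0.001, 0.798, 0.603], [-1.0, -0.0, -0.002]]
force: [-7.9, -3.1, 9.4]
gripper_width: 0.0295
```

{"op": "play_rows", "data": {
  "commands": [2, 0, 0, -0.06, 0]
}}

```text
clock: 10.15
tool_pos: [0.5163, -0.1296, 0.2324]
orientation: [[-0.001, -0.603, 0.798], [-0.001, 0.798, 0.603], [-1.0, -0.0, -0.002]]
force: [-8.7, -3.5, 10.0]
gripper_width: 0.0295
```

```bash
python3 st.py
python3 - <<'E'
from cell import ctrl
import cv2, numpy as np
d=ctrl.snapshot("scene"); np.savez("scene4.npz",**d)
cv2.imwrite("pics/f4.png",cv2.resize(d["pixels"][200:300,170:250],None,fx=7.5,fy=6,interpolation=2))
E
```

```text
10.15 [ 0.5163 -0.1296  0.2324] F [-8.7 -3.5 10. ] M [-0.54  1.49  0.03] w 0.02947227431370395 yaw 127.1 q7 2.03 r 0.15211368350889778 ang 217.03403771948737
```

View pics/f4.png

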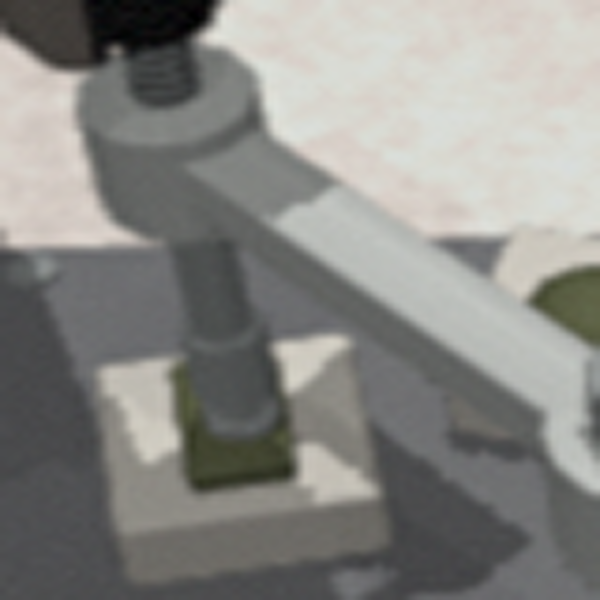

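{"op": "play_rows", "data": {
  "commands": [2, -0.05, -0.03, -0.03, 0, 2, -0.05, -0.03, 0, 0, 2, 0, 0, 0, 0]
}}

```text
clock: 10.58
tool_pos: [0.5162, -0.1296, 0.2324]
orientation: [[0.001, -0.603, 0.798], [-0.0, 0.798, 0.603], [-1.0, -0.001, 0.0]]
force: [-5.1, -2.8, 9.3]
gripper_width: 0.0295
```

{"op": "play_rows", "data": {
  "commands": [3.2, 0, 0, 0, 0, 4, 0, 0, 0, 0, 5.5, 0, 0, 0, 0, 7, 0, 0, 0, 0, 8.5, 0, 0, 0, 0]
}}

```text
clock: 11.2
tool_pos: [0.5159, -0.1299, 0.2311]
orientation: [[0.0, -0.603, 0.798], [0.0, 0.798, 0.603], [-1.0, 0.0, 0.0]]
force: [-0.3, 0.9, -0.4]
gripper_width: 0.0677
```

```bash
python3 st.py
python3 - <<'E'
from cell import ctrl
import cv2, numpy as np
d=ctrl.snapshot("wrist"); cv2.imwrite("pics/wrist5.png",d["pixels"])
d=ctrl.snapshot("scene"); np.savez("scene5.npz",**d); cv2.imwrite("pics/scene5.png",d["pixels"])
E
```

```text
11.2 [ 0.5159 -0.1299  0.2311] F [-0.3  0.9 -0.4] M [ 0.11 -0.06 -0.03] w 0.06774792594034384 yaw 127.1 q7 2.04 r 0.15259736284305406 ang 217.01652599937535
```

View pics/wrist5.png

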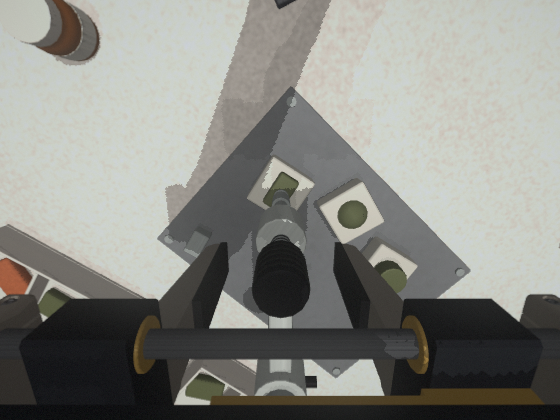

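The wrist view shows the knob at (280,280), free and central between the open fingers. I'll rise straight up and check.

{"op": "play_rows", "data": {
  "commands": [8.5, 0, 0, 1, 0, 8.5, 0, 0, 3, 0, 8.5, 0, 0, 4, 0, 8.5, 0, 0, 4, 0, 8.5, 0, 0, 2, 0]
}}

```text
clock: 11.92
tool_pos: [0.5166, -0.1296, 0.3742]
orientation: [[0.003, -0.603, 0.798], [-0.001, 0.798, 0.603], [-1.0, -0.003, 0.002]]
force: [0.2, 0.2, -0.5]
gripper_width: 0.0847
```

{"op": "play_rows", "data": {
  "commands": [8.5, -1, -5, 0, 0, 8.5, -1, -5, 0, 0, 8.5, -1, -5, 0, 0, 8.5, -1, -5, 0, 0, 8.5, 0, 0, 0, 0]
}}

```text
clock: 12.55
tool_pos: [0.474, -0.3349, 0.3708]
orientation: [[-0.001, -0.597, 0.803], [0.0, 0.803, 0.597], [-1.0, 0.0, -0.0]]
force: [-0.3, 0.2, -0.7]
gripper_width: 0.0852
```

```bash
python3 st.py
python3 - <<'E'
from cell import ctrl
import cv2, numpy as np
from h import *
im=[]
for n in ["scene","top"]:
    d=ctrl.snapshot(n); X=cloud(d).reshape(-1,3); im.append(d["pixels"])
    m=(X[:,2]>.24)&(X[:,2]<.275)&(np.hypot(X[:,0]-.518,X[:,1]+.128)<.03)
    print(n,m.sum())
    if m.sum()>30:
        zt=np.percentile(X[m,2],70); m&=X[:,2]>zt-.004; c,r=cv2.minEnclosingCircle(X[m,:2].astype(np.float32)); print("knob",np.round(zt,4),np.round(c,4),round(r,4))
    m=(X[:,2]>.206)&(X[:,2]<.218)&(np.hypot(X[:,0]-.638,X[:,1]+.037)<.03); c,r=cv2.minEnclosingCircle(X[m,:2].astype(np.float32)); print("col",np.round(c,4),round(r,4),np.median(X[m,2]))
    near=(np.hypot(X[:,0]-.514,X[:,1]+.131)<.06)&(X[:,2]>.036)&(X[:,2]<.046); print("foam z",np.median(X[near,2]))
cv2.imwrite("pics/c6.png",np.hstack([cv2.resize(im[0][130:390,130:390],(400,400)),cv2.resize(im[1][130:310,190:390],(400,400))]))
E
```

```text
12.55 [ 0.474  -0.3349  0.3708] F [-0.3  0.2 -0.7] M [ 0.11 -0.09 -0.03] w 0.08522495898028984 yaw 126.6 q7 2.49 r 0.3390578411854144 ang 241.12556531183284
scene 413
knob 0.2582 [ 0.5197 -0.1279] 0.0157
col [ 0.6385 -0.0392] 0.0156 0.21267636692053382
foam z 0.04302036434178891
top 390
knob 0.256 [ 0.5168 -0.1263] 0.0151
col [ 0.6371 -0.0363] 0.015 0.21037665392499194
foam z 0.04051849592086232
```

View pics/c6.png

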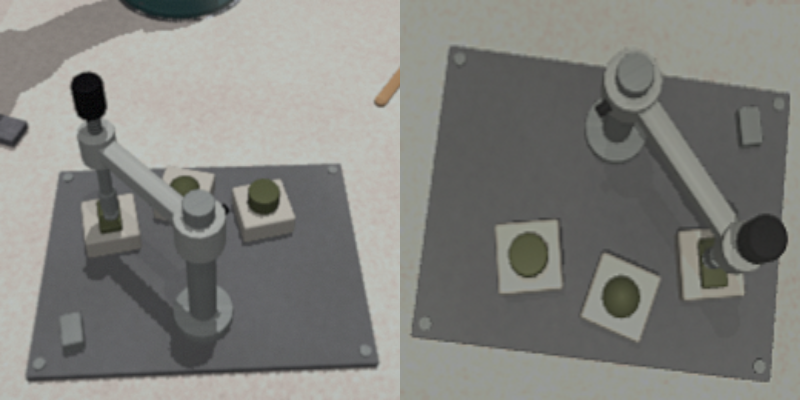

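```bash
python3 -c "
from cell import ctrl
print(ctrl.job_done())"
```

```text
the job is handed in; nothing more can be done
None
```

The gauge's foot now rests on the rectangular bronze bar, pressed in by about 3.5 to 3.9 mm. The knob is released, and I handed the job in at about 12.6 s of the 64 s allowed. No verdict is reported.

- **What I did:** I took the knob from above, swung the arm about 107° to the bar and checked in the scene camera that the foot hung free over it. I then lowered the spindle in small steps. Contact showed at a TCP height of about 0.236 m, where the lowering force rose from 5.4 to 8.3 N. I went on to 0.2324 m, opened the fingers, rose clear and moved aside.
- **Press depth:** The knob went down 51.4 mm in both cameras, and contact came at about 47.5 mm, so the foot is in by about 3.9 mm. Working from the bar's height in the cameras gives about 3.5 mm, and the wrist force just before release gave about 3 mm. All three lie within 2 to 6 mm.
- **Side offset:** The foot stands about 4 to 5 mm from the middle of the bar, against the 12 mm allowed. Most of that is along the arm, because the bar lies slightly outside the foot's circle.
- **Robot:** It stands clear of the gauge, with the tool about 0.2 m away and the force reading near zero.
- **Disagreements:** The two fixed cameras differ by 2 to 3 mm, so I averaged them. When the fingers opened, the tool sank 1.3 mm. The knob may have followed it slightly, but the 51.4 mm was measured after that.

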